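Park the dabba carrier past its spring catch

ROBOT

A 7-joint arm with a two-finger parallel gripper is mounted at the origin on the work surface. World frame = base frame: x ahead of the robot, y to its left, z up, the work surface at z = 0. Lengths are in m, angles in rad, forces in N, time in s.
With the tool pointing down it reaches from about 0.425 to 0.875 m from the base axis. Payload 4.7 kg.
Tool frame: the origin (TCP) lies between the finger pads; the fingertips stand 14 mm ahead of it and the grasp point (between the pads) lies 5 mm behind it; z points along the fingers, y is the line along which they close (so a half turn about z gives the same grasp; the last joint's range is limited). The gripper opens to 87 mm and grips with 3 to 60 N. Pads are 19 mm wide; open, the fingers measure 117 mm over their backs; the gripper's body (75 mm by 190 mm) begins 51 mm behind the grasp point.
Start: joints at [1.14, 0.321, -0.07, 1.45, 0.023, 1.371, -0.057], TCP at [0.28, -0.587, 0.237] pointing down, gripper open.
Joint ranges: [-2.86, 2.86], [-0.3, 2.09], [-1.38, 1.24], [0.06, 2.45], [-1.56, 4.7], [0.09, 2.05], [-2.69, 2.69]. Speed limits (rad/s): [2.57, 2.57, 3.14, 3.14, 3.14, 3.14, 3.14].

INTERFACE

Orientations are given as a rotation vector (axis times angle).
In Python, from bench import get_state, get_image, camera_params, close_job gives the robot as it stands. The module is installed in compiled form; this text tells all that it offers.
- The arm moves only by the tool arm_command, never from a script. Its argument "motion" is a list of rows, each a list of 5 numbers: the finger opening in mm, from 0 to 87, then the shift along the tool's x, y, z in mm, then the turn about the tool's z in degrees. In form: [[gripper, x, y, z, spin], ...]. A call has 1 to 5 rows; each row is the pose to reach, as a shift and turn from the pose commanded when the call began, along the tool's axes at that moment; what a row does not reach only later rows make up. A row lasts 1/12 s, in which the tool goes at most 41.7 mm and 7.16 degrees, less where a joint would pass 70% of its speed; a pose out of reach is approached as far as the arm can. A call with a gripper value outside its range is refused whole. The fingers move at their own pace and stop on an object; "newtons" is the grip in N (left out, the last holds). Time passes only in rows, so rows that repeat a pose let the fingers close. It gives the time, the measured TCP pose, the force, the opening and the grip force at its end, in the units of the state.
- get_state(): the state, without advancing time (a new reading comes with each control period).
- get_image(name): name is "scene" or "top" or "wrist"; returns (picture, depth): 480x640x3 uint8, red, green, blue; 480x640 float32, m along the optical axis (not along the pixel's ray), 0 where there is no reading.
- camera_params(name): a dict with "intrinsics" (3x3 intrinsics, pixels), "D" ([k1, k2, p1, p2, k3] as OpenCV has them; the pictures are not rectified), "extrinsics" (4x4, takes a point from camera to world coordinates). Camera axes: x right, y down, z forward; pixel columns grow to the right and rows downward; lengths in m; the calibration is good to about 2 mm. A picture is of the moment at which its call begins: read the wrist's pose just before it. camera_params takes no time and is no camera call; for the wrist camera it gives the pose at the moment of the call.
- close_job(): hands the job in; it is judged then, once.
The state is a dict: "time": time; "joint_positions": joint angles; "qd": joint speeds; "joint_torque": joint torques, N m; "position": TCP position; "tool_rot": TCP orientation; "ft_force": force on the tool from outside, world axes, zero at the start; "torque": the same for the moment, N m; "grip_width": opening from 0.0 (shut) to 1.0 (fully open); "grip_force": force on a finger pad.
Only numpy, scipy, OpenCV 4.12 (cv2) and the standard library are available. Lean on these libraries where they do the work, as an engineer would, in place of code of your own. Each camera call takes 0.05 s, during which the arm holds its last target. There are 200 camera calls.

TASK

Press the catch's steel strip down with a fingertip and, keeping it held down, push the steel carrier by its heel bar all the way in to the end stops; then let the strip spring back up, so that the two catch noses stand up behind the heel bar and lock the carrier in, and take the hand clear. The dabba just rides along standing on the carrier: do not touch, lift or tip it, do not lift the carrier, and leave the stapler, mallet, pliers and spray nozzle where they lie.

Things in the scene. Friction and masses are not known exactly. Their poses are not given: they have to be found in the camera images.
- rail: Fixed parking rail, 340 x 162 mm: pine lanes 12 mm high between aluminium side channels 34 mm high whose lips (inner edges 60 mm either side of the middle) hold the carrier's runners down. Origin on the counter, midway between the two noses; +x = push-in direction, z up. Reaches from x = -155 (robot end) to +185 mm. Rubber end stops halt the carrier with its heel bar's middle at x = +16 mm.
- catch (a joint): How far the spring catch is pressed down, m: 0 = up (locking), 0.012 = fully down on its stop. Spring: about 4 N to start, 8 N fully down. The catch is one rigid steel piece, strip and noses together, that only moves straight up and down. The heel bar passes over the noses only when it is down by more than 7 mm; otherwise it butts against them.
- strip (a point): Point on the top of the catch's flat steel press strip, on its middle line, at x = -100 mm of the rail; moves with the catch (27 mm above the counter when up, 15 mm fully down). The strip is 46 mm wide and runs from rail x = -144 to +41 mm, passing 3 mm under the heel bar and on under the tray: a fingertip can slide along it, between the noses, holding it down. Axes as the rail's.
- carrier: Loose stainless steel carrier, about 0.5 kg, sliding on two runners in the rail. Origin under the middle of its heel bar, level with the runners' undersides (12 mm above the counter); +x = push-in direction. The tray ahead of the bar ends at x = +150 mm, floor 45 mm above the counter, rims 12 mm. Starts with the origin 22 to 65 mm before the rail's origin.
- noses (a point): Midway between the tops of the catch's two noses, 37 mm above the counter when up; moves with the catch. The noses are steel blocks either side of the strip: 10 mm thick along the rail (rail x = -5 to +5 mm), 30 to 44 mm either side of the middle. At the start they are hidden under the tray.
- heel (a point): Centre of the carrier's heel bar: the crosswise upright bar at its robot end, 12 mm thick along the rail, 112 mm wide, underside 30 mm and top 56 mm above the counter. Push on the middle of its flat rear (robot-side) face. Axes as the carrier's.
- dabba: Empty open stainless steel dabba, round, 76 mm across and 45 mm high, standing loose in the carrier's tray about 100 mm ahead of the heel bar; its top is 90 mm above the counter. Origin at the centre of its underside, z up.
- stapler: Bystander: blue metal press-button stapler, 130 x 30 x 46 mm, lying beside the rail. Origin at the centre of its underside.
- mallet: Bystander: small wooden mallet, 160 mm long, head 64 mm wide and 44 mm high, lying beside the rail. Origin on the counter under mid-length.
- pliers: Bystander: chrome pliers, 150 x 56 x 12 mm, lying beside the rail. Origin on the counter under mid-length.
- nozzle: Bystander: green plastic spray nozzle, 71 mm long, 53 mm high, standing on its collar beside the rail. Origin at the centre of the collar's underside.
Not all that is in view belongs to the job. Leave any orange look-alike of the dabba alone. What is shaped like the carrier but brown or yellow is not meant.

How it is judged:
By the outcome, as a careful person would: the job done as asked, in the order asked, and still so for the second after the job is handed in, with the robot touching nothing.
It also fails if it takes over 38 s, if anything falls off the work surface, if the arm or the gripper's body presses on something with over 40 N, if the wrist force passes 120 N, or if a joint passes its speed limit or range.

## Working session

There is one attempt and no reset: what is moved stays moved. The work goes in short steps, Python scripts to look and compute and a tool call to move; the robot and the scene stay as the last step left them, time stands still between calls to the robot, and variables do not carry over. Pictures are saved under pics/ and viewed, at most 10 in all, crops included, and the job is handed in when it is done.

Besides the shell and the picture viewer there is one more tool, called after "Request:" in YAML: its name, and indented under it one key for each argument. arm_command: Moves the arm, as the interface text tells. Its arguments: {"type":"object","properties":{"motion":{"type":"array"},"newtons":{"type":"number"}},"required":["motion"]}

```bash
mkdir -p pics; cat > h.py <<'E'
import numpy as np, cv2
from bench import *
def snap(n,f=None):
    P=camera_params(n); im,d=get_image(n)
    if f: cv2.imwrite('pics/'+f,im[:,:,::-1])
    np.savez('pics/'+n+'.npz',im=im,d=d,K=P['intrinsics'],D=P['D'],T=P['extrinsics'])
    return im,d,P
def load(n): return np.load('pics/'+n+'.npz')
def ray(z,uv):
    p=cv2.undistortPoints(np.array(uv,float).reshape(-1,1,2),z['K'],z['D']).reshape(-1,2)
    r=np.c_[p,np.ones(len(p))]@z['T'][:3,:3].T
    return z['T'][:3,3],r
def onplane(z,uv,h):
    o,r=ray(z,uv); return o+r*((h-o[2])/r[:,2])[:,None]
def bydepth(z,uv):
    o,r=ray(z,uv); d=np.array([z['d'][int(v),int(u)] for u,v in uv]); return o+r*d[:,None]
E
python3 - <<'E'
from h import *
s=get_state(); print({k:np.round(v,3) for k,v in s.items()})
for n in('top','scene'):
    i,d,P=snap(n,n+'0.png'); print(n,np.round(P['extrinsics'],3).tolist(),np.round(P['intrinsics'],1).tolist(),(d>0).mean())
E
```

```text
{'time': np.float64(0.0), 'joint_positions': array([ 1.14 ,  0.322, -0.07 ,  1.452,  0.023,  1.371, -0.057]), 'qd': array([-0.001,  0.001,  0.001, -0.003,  0.   ,  0.   ,  0.   ]), 'joint_torque': array([-0.0000e+00, -4.9129e+01, -4.0400e-01, -3.1253e+01, -6.4000e-02,
        4.4000e-02,  0.0000e+00]), 'position': array([ 0.279, -0.586,  0.235]), 'tool_rot': array([-3.062e+00, -6.930e-01,  1.000e-03]), 'ft_force': array([ 0.364, -0.541,  0.137]), 'torque': array([0.041, 0.024, 0.039]), 'grip_force': np.float64(0.0), 'grip_width': np.float64(0.996)}
top [[-0.011, -0.971, 0.241, 0.254], [-1.0, 0.012, 0.003, -0.053], [-0.005, -0.241, -0.971, 1.351], [0.0, 0.0, 0.0, 1.0]] [[615.0, 0.0, 319.4], [0.0, 615.0, 248.7], [0.0, 0.0, 1.0]] 0.995927734375
scene [[0.797, 0.319, -0.512, 1.008], [0.603, -0.448, 0.66, -0.634], [-0.019, -0.835, -0.55, 0.557], [0.0, 0.0, 0.0, 1.0]] [[503.0, 0.0, 320.1], [0.0, 503.0, 246.4], [0.0, 0.0, 1.0]] 0.996220703125
```

View pics/top0.png

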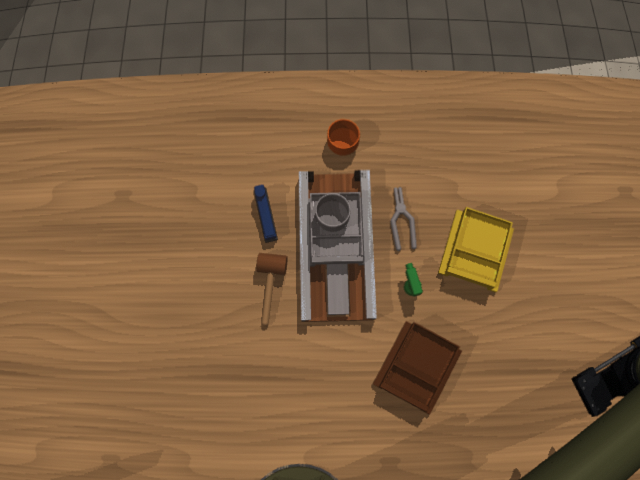

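View pics/scene0.png

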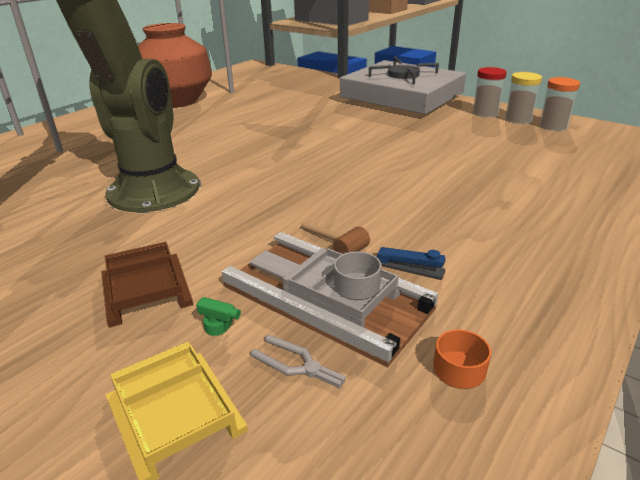

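The top view shows the grey carrier with the dabba at about (336,228), between aluminium channels from (300,171) to (376,320). The strip lies at (338,290). The look-alikes are a brown carrier (417,368), a yellow carrier (477,249) and an orange cup (343,136). The grey steel one in the rail is the one meant. Next I'll measure it and confirm in one crop.

```bash
python3 - <<'E'
from h import *
z=load('top')
vv,uu=np.mgrid[150:340,285:392]
uv=np.c_[uu.ravel(),vv.ravel()]; p=bydepth(z,uv)
im=z['im'][150:340,285:392].reshape(-1,3).astype(int)
sat=im.max(1)-im.min(1)
def st(n,m):
    q=p[m]; r=cv2.minAreaRect(q[:,:2].astype(np.float32)*1000); print(n,m.sum(),'c',np.round(r[0],1),'size',np.round(r[1],1),'ang',round(r[2],2),'z',np.round(np.percentile(q[:,2],[5,50,95]),4))
print('counter z',np.median(bydepth(z,[(u,v) for u in range(200,240,5) for v in range(200,300,5)])[:,2]))
L=(abs(p[:,2]-.034)<.006)&(sat<40)
left=L&(uv[:,0]<315); right=L&(uv[:,0]>358)
for n,m in(('left',left),('right',right),('both',left|right)): st(n,m)
for n,m in(('left',left),('right',right)):
    f=np.polyfit(p[m,0],p[m,1],1); print(n,'slope deg',np.degrees(np.arctan(f[0])),'y@.6',np.polyval(f,.6))
s=(sat<40)&(uv[:,0]>322)&(uv[:,0]<352)&(uv[:,1]>266)&(uv[:,1]<318); st('strip',s)
b=(abs(p[:,2]-.056)<.005)&(uv[:,1]>235)&(uv[:,1]<270)&(uv[:,0]>305)&(uv[:,0]<370); st('bar/rims',b)
# rows of height profile on the mid column
for v in range(225,325,3): print(v,np.round(bydepth(z,[(337,v)])[0],4))
c=cv2.resize(z['im'][160:330,280:400],None,fx=3.5,fy=3.5,interpolation=cv2.INTER_CUBIC); cv2.imwrite('pics/crop.png',c[:,:,::-1])
E
```

```text
counter z 0.0007139399509799027
left 1448 c [595.5  -9.5] size [ 62.9 342.3] ang 85.4 z [0.0298 0.0343 0.0386]
right 1423 c [ 596.  -151.4] size [341.9  32.9] ang 0.84 z [0.0298 0.0343 0.0386]
both 2871 c [595.  -70.1] size [342.3 195.5] ang 0.84 z [0.0298 0.0343 0.0386]
left slope deg 0.1910063671158083 y@.6 -0.016460558210114416
right slope deg 0.8321755198702018 y@.6 -0.15667337430431952
strip 1243 c [399.9 -86.1] size [ 62.5 293.3] ang 89.2 z [0.0005 0.0264 0.0316]
bar/rims 418 c [574.4 -86.8] size [111.4  58.9] ang 89.66 z [0.0517 0.0564 0.0602]
225 [ 0.6178 -0.0876  0.0916]
228 [ 0.6172 -0.0881  0.07  ]
231 [ 0.6185 -0.0887  0.0414]
234 [ 0.6106 -0.0885  0.045 ]
237 [ 0.6012 -0.0881  0.0547]
240 [ 0.596  -0.0882  0.0485]
243 [ 0.5896 -0.0881  0.047 ]
246 [ 0.5839 -0.0881  0.0428]
249 [ 0.5767 -0.0879  0.0447]
252 [ 0.5688 -0.0876  0.0492]
255 [ 0.5632 -0.0876  0.0446]
258 [ 0.5536 -0.0872  0.0569]
261 [ 0.5466 -0.087   0.0586]
264 [ 0.5469 -0.0877  0.0271]
267 [ 0.5406 -0.0877  0.0249]
270 [ 0.5334 -0.0875  0.0272]
273 [ 0.5267 -0.0874  0.0269]
276 [ 0.52   -0.0873  0.0271]
279 [ 0.5129 -0.0871  0.0286]
282 [ 0.5066 -0.087   0.0269]
285 [ 0.2537 -0.0528  1.3515]
288 [ 0.4933 -0.0868  0.0265]
291 [ 0.4864 -0.0866  0.0279]
294 [ 0.479  -0.0864  0.0324]
297 [ 0.4736 -0.0865  0.0253]
300 [ 0.467  -0.0864  0.0252]
303 [ 0.4598 -0.0862  0.0289]
306 [ 0.4533 -0.0861  0.0282]
309 [ 0.4465 -0.0859  0.0294]
312 [ 0.4403 -0.0859  0.0271]
315 [ 0.437  -0.0864  0.003 ]
318 [ 0.429  -0.086   0.0136]
321 [ 0.4234 -0.0861  0.0056]
324 [ 4.175e-01 -8.610e-02 -4.000e-04]
```

View pics/crop.png

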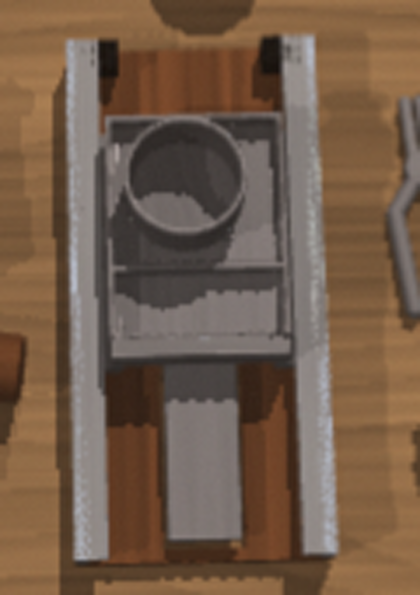

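The crop confirms it: grey heel bar at about (337,259), with the strip behind it. I'll refine yaw and centre line, then compute the approach.

```bash
cat >> h.py <<'E'
from scipy.spatial.transform import Rotation as R
def delta(goal,yaw):
    s=get_state(); M=R.from_rotvec(s['tool_rot']).as_matrix()
    d=M.T@(np.array(goal)-s['position'])*1000
    cy=np.degrees(np.arctan2(M[1,0],M[0,0])); 
    print('pos',np.round(s['position'],4),'yaw',round(cy,2),'zdir',np.round(M[:,2],3),'delta mm',np.round(d,1),'spin',round(cy-yaw,2),'F',np.round(s['ft_force'],1))
E
python3 - <<'E'
from h import *
z=load('top'); im=z['im'].astype(int); sat=im.max(2)-im.min(2)
mid=[];rail=[]
for v in range(268,313):
    u=np.where(sat[v,320:356]<35)[0]+320
    a=onplane(z,[(u[0]-.5,v),(u[-1]+.5,v)],.027); mid.append([*a.mean(0)[:2],a[0,1]-a[1,1]])
for v in range(180,312):
    # inner lip edges: outwards from the middle, aluminium
    a=[]
    l=np.where(sat[v,295:318]<35)[0]; r=np.where(sat[v,355:382]<35)[0]
    if len(l)<5 or len(r)<5: continue
    q=onplane(z,[(295+l[0]-.5,v),(355+r[-1]+.5,v)],.034); rail.append([*q.mean(0)[:2],q[0,1]-q[1,1]])
for n,m in(('strip',mid),('rail outer',rail)):
    m=np.array(m); f=np.polyfit(m[:,0],m[:,1],1); print(n,len(m),'yaw',np.degrees(np.arctan(f[0])),'y@.5',np.polyval(f,.5),'y@.58',np.polyval(f,.58),'width',np.median(m[:,2]),'res',np.std(m[:,1]-np.polyval(f,m[:,0])))
delta([.505,-.088,.15],0)
E
```

```text
strip 45 yaw 0.7030550118166612 y@.5 -0.08696816258085953 y@.58 -0.08598646332714993 width 0.0502746521309243 res 0.0011787783895678458
rail outer 132 yaw 0.5941308943444857 y@.5 -0.08661322280440065 y@.58 -0.08578362984600858 width 0.16372689263865994 res 0.0008286228913359742
pos [ 0.2794 -0.5864  0.2356] yaw 25.49 zdir [-0.001  0.001 -1.   ] delta mm [ 418.1 -352.7   86.1] spin 25.49 F [ 0.1 -0.6  0.5]
```

Request:
arm_command:
  motion:
    - [0, 29.9, -25.2, 0, 0]
    - [0, 59.8, -50.4, 0, 0]
    - [0, 89.7, -75.6, 0, 0]
    - [0, 119.6, -100.8, 0, 0]
    - [0, 149.5, -126, 0, 0]
  newtons: 20

```text
time: 0.52
position: [0.3606, -0.4067, 0.236]
tool_rot: [-3.064, -0.692, 0.001]
ft_force: [0.7, -1.2, 0.5]
grip_width: 0.707
grip_force: 0.0
```

Request:
arm_command:
  motion:
    - [0, 29.9, -25.2, 0, 0]
    - [0, 59.8, -50.4, 0, 0]
    - [0, 89.7, -75.6, 0, 0]
    - [0, 119.6, -100.8, 0, 0]
    - [0, 149.5, -126, 0, 0]

```text
time: 0.93
position: [0.4413, -0.2287, 0.2363]
tool_rot: [3.064, 0.693, -0.001]
ft_force: [0.4, -0.3, -0.1]
grip_width: 0.325
grip_force: 0.0
```

Request:
arm_command:
  motion:
    - [0, 29.9, -25.4, 10, 6]
    - [0, 59.8, -50.8, 25, 12]
    - [0, 89.7, -76.2, 40, 18]
    - [0, 119.6, -101.7, 50, 24.9]
    - [0, 119.6, -101.7, 50, 24.9]

```text
time: 1.35
position: [0.5058, -0.0807, 0.1848]
tool_rot: [-3.138, -0.02, 0.003]
ft_force: [1.2, 0.0, 0.7]
grip_width: 0.017
grip_force: 0.0
```

```bash
python3 - <<'E'
from h import *
delta([.505,-.0866,.045],.6)
snap('wrist','w1.png')
E
```

```text
pos [ 0.5058 -0.0807  0.1848] yaw 0.75 zdir [-0.002  0.003 -1.   ] delta mm [ -0.6   6.4 139.8] spin 0.15 F [1.2 0.  0.7]
```

View pics/w1.png

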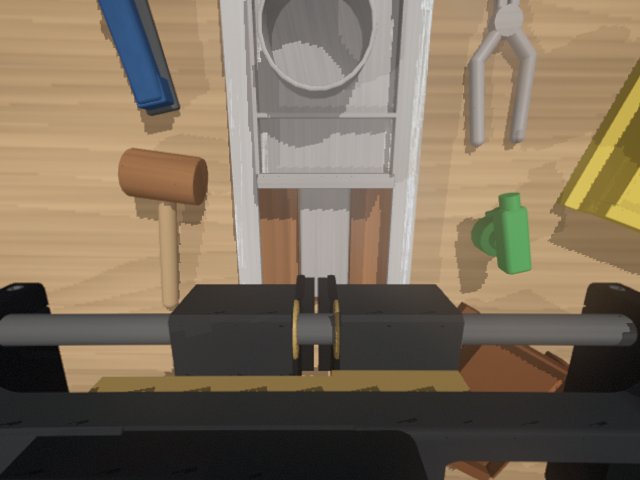

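The wrist view shows the strip at columns 300–350 below the heel bar's rear edge (row about 188), and the shut fingers at column 318. I'll measure the strip and heel from here.

```bash
python3 - <<'E'
from h import *
z=load('wrist'); im=z['im'].astype(int); sat=im.max(2)-im.min(2)
m=[]
for v in range(205,270,3):
    u=np.where(sat[v,280:370]<35)[0]+280
    a=onplane(z,[(u[0]-.5,v),(u[-1]+.5,v)],.027); m.append([*a.mean(0)[:2],a[0,1]-a[1,1]])
m=np.array(m); f=np.polyfit(m[:,0],m[:,1],1); print('strip yaw',np.degrees(np.arctan(f[0])),'y@.505',np.polyval(f,.505),'y@.58',np.polyval(f,.58),'w',np.median(m[:,2]))
for u in (270,285,370,385):
    c=[v for v in range(175,200) if sat[v,u]>45][:1]; print(u,c,np.round(onplane(z,[(u,c[0]-.5)],.056),4))
for v in range(168,200,3): print(v,np.round(bydepth(z,[(325,v)])[0],4))
l,r=[],[]
for v in range(60,250,5):
    g=[u for u in range(215,262) if sat[v,u]<30]; h=[u for u in range(385,440) if sat[v,u]<30]
    a=onplane(z,[(min(g),v),(max(h),v)],.034); l.append([*a.mean(0)[:2],a[0,1]-a[1,1]])
l=np.array(l); f=np.polyfit(l[:,0],l[:,1],1); print('rail yaw',np.degrees(np.arctan(f[0])),np.polyval(f,[.505,.58]),np.median(l[:,2]))
E
```

```text
strip yaw -5.2114345152382855 y@.505 -0.091557870393316 y@.58 -0.0983984970752595 w 0.04747927591300055Traceback (most recent call last):
  File "<stdin>", line 9, in <module>
IndexError: list index out of range
```

```bash
python3 - <<'E'
from h import *
delta([.505,-.0866,.045],.6)
snap('wrist'); z=load('wrist'); im=z['im'].astype(int); sat=im.max(2)-im.min(2)
def fit(n,rows,ul,ur,h,t):
    m=[]
    for v in rows:
        g=[u for u in range(ul,ur) if sat[v,u]<t]
        if not g: continue
        a=onplane(z,[(g[0]-.5,v),(g[-1]+.5,v)],h); m.append([*a.mean(0)[:2],a[0,1]-a[1,1]])
    m=np.array(m); m=m[abs(m[:,2]-np.median(m[:,2]))<.003]
    f=np.polyfit(m[:,0],m[:,1],1); print(n,len(m),'yaw',np.degrees(np.arctan(f[0])),np.polyval(f,[.505,.58]),'w',np.median(m[:,2]))
fit('strip',range(196,268,2),285,365,.027,30)
fit('rail',range(30,260,4),205,450,.034,25)
print('sat row',sat[230,280:370:3])
for u in (270,285,310,340,370,385): print(u,sat[170:200:2,u],im[170:200:2,u].sum(1)//3)
for v in range(166,204,3): print(v,np.round(bydepth(z,[(325,v)])[0],4))
print(np.round(z['T'],3))
E
```

```text
pos [ 0.5058 -0.0809  0.1849] yaw 0.92 zdir [-0.002  0.003 -1.   ] delta mm [ -0.7   6.2 139.8] spin 0.32 F [-0.   1.4  0.5]
strip 36 yaw 0.3593997827228203 [-0.08951838 -0.08904792] w 0.046975744219944104
rail 58 yaw 0.9040627419188032 [-0.08907214 -0.08788862] w 0.16248226902586146
sat row [70 68 66 71 75 73 39 10 11 10 11 10 10 11 10 11 11 10 10 11 11 12 12 23
 58 56 58 58 63 68]
270 [ 9 10 10 10 11 10 10 10 12 18 38 38 39 39 39] [157 138 169 169 168 167 168 165 166 106  80  82  81  81  80]
285 [10 10 10 10 10 10 10 10 10 17 32 34 35 36 35] [161 143 169 169 169 168 167 164 166 111  85  84  85  83  82]
310 [ 9 10 10 10 11 10 11 10 11 10 10  9  9  9  9] [163 156 166 169 167 167 167 164 166 130 129 130 129 128 129]
340 [ 9 10 11 10 10 10 11 10 11 10  8  9 10  9 10] [161 156 167 169 169 168 168 165 168 133 130 131 130 130 129]
370 [10 10 11 11 10 10 11 11 11 13 42 41 42 42 42] [163 157 166 172 172 172 171 168 171 134 103 104 103 103 103]
385 [10 11 10 11 12 10 10 11 11 14 43 43 43 43 44] [123 122 165 172 173 173 171 169 171 137 104 104 104 103 103]
166 [ 0.5637 -0.0881  0.0447]
169 [ 0.5612 -0.0882  0.0442]
172 [ 0.5588 -0.0882  0.0454]
175 [ 0.5573 -0.088   0.0566]
178 [ 0.5549 -0.0881  0.0561]
181 [ 0.5526 -0.0881  0.0569]
184 [ 0.5501 -0.0882  0.0568]
187 [ 0.5477 -0.0882  0.057 ]
190 [ 0.5416 -0.089   0.0281]
193 [ 0.5387 -0.0892  0.0264]
196 [ 0.5362 -0.0892  0.0277]
199 [ 0.5334 -0.0892  0.0277]
202 [ 0.5306 -0.0893  0.0272]
[[ 0.017 -0.961 -0.275  0.58 ]
 [-1.    -0.017 -0.001 -0.081]
 [-0.003  0.275 -0.962  0.333]
 [ 0.     0.     0.     1.   ]]
```

Request:
arm_command:
  motion:
    - [0, 0, 2, 30, 0.2]
    - [0, 0, 5, 65, 0.2]
    - [0, 0, 7, 100, 0.2]
    - [0, 0, 7, 130, 0.2]
    - [0, 0, 7, 130, 0.2]

```text
time: 1.87
position: [0.4999, -0.096, 0.051]
tool_rot: [-3.14, -0.008, 0.017]
ft_force: [-1.3, 0.3, -0.9]
grip_width: 0.005
grip_force: 0.0
```

```bash
python3 - <<'E'
from h import *
delta([.505,-.088,.041],.7)
E
```

```text
pos [ 0.4999 -0.096   0.051 ] yaw 0.28 zdir [-0.011  0.002 -1.   ] delta mm [ 5.2 -8.   9.9] spin -0.42 F [-1.3  0.3 -0.9]
```

Request:
arm_command:
  motion:
    - [0, 0, -6, 0, 0]
    - [0, 0, -6, 0, 0]
    - [0, 0, -6, 0, 0]
    - [0, 0, -6, 0, 0]
    - [0, 0, -6, 0, 0]

```text
time: 2.28
position: [0.5065, -0.0888, 0.0582]
tool_rot: [3.14, 0.011, 0.004]
ft_force: [-0.7, 0.2, -0.5]
grip_width: 0.006
grip_force: 0.0
```

```bash
python3 - <<'E'
from h import *
delta([.505,-.088,.041],.7)
E
```

```text
pos [ 0.5065 -0.0888  0.0582] yaw 0.39 zdir [ 0.003 -0.001 -1.   ] delta mm [-1.6 -0.8 17.2] spin -0.31 F [-0.7  0.2 -0.5]
```

Request:
arm_command:
  motion:
    - [0, 0, 0, 5, 0]
    - [0, 0, 0, 10, 0]
    - [0, 0, 0, 14, 0]
    - [0, 0, 0, 14, 0]
    - [0, 0, 0, 14, 0]

```text
time: 2.7
position: [0.505, -0.0883, 0.0421]
tool_rot: [-3.141, -0.011, 0.002]
ft_force: [1.0, 1.0, 0.8]
grip_width: 0.006
grip_force: 0.0
```

Request:
arm_command:
  motion:
    - [0, 0, 0, 2, 0]
    - [0, 0, 0, 4, 0]
    - [0, 0, 0, 6, 0]
    - [0, 0, 0, 6, 0]
    - [0, 0, 0, 6, 0]

```text
time: 3.12
position: [0.5054, -0.0883, 0.0367]
tool_rot: [3.141, 0.011, -0.0]
ft_force: [-1.6, 0.5, 5.4]
grip_width: 0.007
grip_force: 2.6
```

Request:
arm_command:
  motion:
    - [0, 0, 0, 2, 0]
    - [0, 0, 0, 4, 0]
    - [0, 0, 0, 6, 0]
    - [0, 0, 0, 6, 0]
    - [0, 0, 0, 6, 0]

```text
time: 3.53
position: [0.5054, -0.0883, 0.031]
tool_rot: [3.141, 0.011, -0.0]
ft_force: [-1.9, 0.6, 7.7]
grip_width: 0.004
grip_force: 3.6
```

Request:
arm_command:
  motion:
    - [0, 4, 0, 0.5, 0]
    - [0, 8, 0, 1, 0]
    - [0, 12, 0, 1, 0]
    - [0, 16, 0, 1, 0]
    - [0, 20, 0, 1, 0]

```text
time: 3.95
position: [0.5241, -0.0887, 0.0296]
tool_rot: [3.141, 0.01, -0.005]
ft_force: [-5.4, 0.4, 7.8]
grip_width: 0.005
grip_force: 3.8
```

Request:
arm_command:
  motion:
    - [0, 3, 0, 0, 0]
    - [0, 6, 0, 0, 0]
    - [0, 9, 0, 0, 0]
    - [0, 12, 0, 0, 0]
    - [0, 15, 0, 0, 0]

```text
time: 4.37
position: [0.5371, -0.0886, 0.0294]
tool_rot: [3.141, 0.01, -0.012]
ft_force: [-14.8, -0.3, 17.9]
grip_width: 0.008
grip_force: 9.6
```

Request:
arm_command:
  motion:
    - [0, 3, 0, 0, 0]
    - [0, 6, 0, 0, 0]
    - [0, 9, 0, 0, 0]
    - [0, 12, 0, 0, 0]
    - [0, 15, 0, 0, 0]

```text
time: 4.78
position: [0.5508, -0.0887, 0.0294]
tool_rot: [3.14, 0.01, -0.016]
ft_force: [-13.2, -1.1, 15.7]
grip_width: 0.006
grip_force: 9.0
```

Request:
arm_command:
  motion:
    - [0, 3, 0, -0.5, 0]
    - [0, 6, 0, -0.8, 0]
    - [0, 9, 0, -0.8, 0]
    - [0, 12, 0, -0.8, 0]
    - [0, 15, 0, -0.8, 0]

```text
time: 5.2
position: [0.5669, -0.0885, 0.0296]
tool_rot: [3.141, 0.01, -0.012]
ft_force: [-8.0, -0.2, 8.6]
grip_width: 0.009
grip_force: 5.7
```

Request:
arm_command:
  motion:
    - [0, 2, 0, 0, 0]
    - [0, 4, 0, 0, 0]
    - [0, 6, 0, 0, 0]
    - [0, 8, 0, 0, 0]
    - [0, 8, 0, 0, 0]

```text
time: 5.62
position: [0.5755, -0.0884, 0.0296]
tool_rot: [3.141, 0.01, -0.011]
ft_force: [-7.2, -0.3, 6.6]
grip_width: 0.003
grip_force: 4.9
```

Request:
arm_command:
  motion:
    - [0, 1, 0, 0, 0]
    - [0, 2, 0, 0, 0]
    - [0, 3, 0, 0, 0]
    - [0, 4, 0, 0, 0]
    - [0, 4, 0, 0, 0]

```text
time: 6.03
position: [0.5786, -0.0884, 0.0296]
tool_rot: [3.141, 0.01, -0.013]
ft_force: [-10.0, -0.6, 9.2]
grip_width: -0.0
grip_force: 7.2
```

Request:
arm_command:
  motion:
    - [0, 1, 0, 0, 0]
    - [0, 2, 0, 0, 0]
    - [0, 3, 0, 0, 0]
    - [0, 3, 0, 0, 0]
    - [0, 3, 0, 0, 0]

```text
time: 6.45
position: [0.5786, -0.0884, 0.0297]
tool_rot: [3.14, 0.009, -0.023]
ft_force: [-19.1, 0.8, 16.6]
grip_width: 0.002
grip_force: 14.0
```

Request:
arm_command:
  motion:
    - [0, 1, 0, 0, 0]
    - [0, 2, 0, 0, 0]
    - [0, 3, 0, 0, 0]
    - [0, 3, 0, 0, 0]
    - [0, 3, 0, 0, 0]

```text
time: 6.87
position: [0.5786, -0.0885, 0.0297]
tool_rot: [3.14, 0.009, -0.034]
ft_force: [-27.6, 1.3, 25.0]
grip_width: 0.005
grip_force: 19.7
```

```bash
python3 - <<'E'
from h import *
im,d,P=snap('wrist','w2.png'); z=load('wrist')
im,d,P=snap('scene'); c=cv2.resize(im[210:370,200:460],None,fx=3,fy=3); cv2.imwrite('pics/s2.png',c[:,:,::-1])
delta([.5815,-.088,.03],.7)
E
```

```text
pos [ 0.5786 -0.0885  0.0297] yaw 0.32 zdir [-0.021 -0.002 -1.   ] delta mm [ 2.9 -0.5 -0.4] spin -0.38 F [-28.5   0.2  25.3]
```

View pics/s2.png

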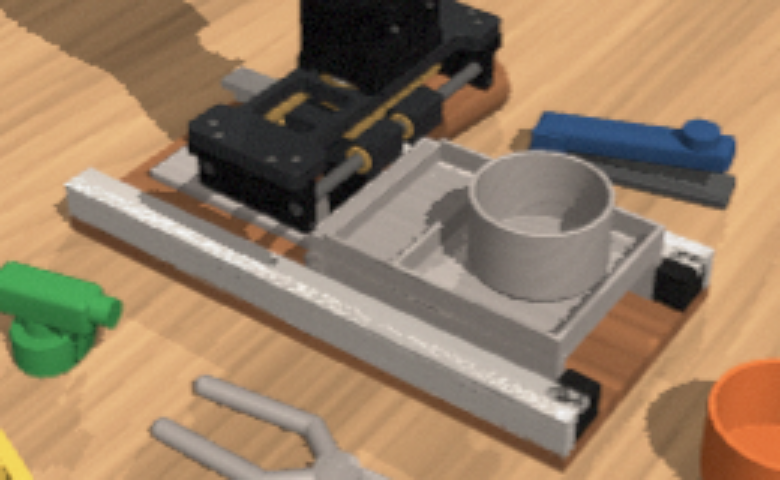

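The carrier stalled at TCP x 0.5786 while the force rose to 28 N. The scene view shows the tray up by the black end stops, with the dabba upright, so it has reached the end. Next I back off slightly with the strip still held, then lift.

Request:
arm_command:
  motion:
    - [0, -2, 0, 0, 0]
    - [0, -4, 0, 0, 0]
    - [0, -6, 0, 0, 0]
    - [0, -8, 0, 0, 0]
    - [0, -9, 0, 0, 0]

```text
time: 7.38
position: [0.5785, -0.0884, 0.0307]
tool_rot: [3.141, 0.01, -0.002]
ft_force: [-2.4, 0.4, 7.7]
grip_width: 0.006
grip_force: 3.6
```

Request:
arm_command:
  motion:
    - [0, -1, 0, 0, 0]
    - [0, -2, 0, 0, 0]
    - [0, -2, 0, 0, 0]

```text
time: 7.63
position: [0.5784, -0.0885, 0.0315]
tool_rot: [3.141, 0.01, 0.004]
ft_force: [-1.5, -0.2, 6.6]
grip_width: 0.006
grip_force: 3.5
```

Request:
arm_command:
  motion:
    - [0, -1, 0, -1, 0]
    - [0, -2, 0, -3, 0]
    - [0, -3, 0, -6, 0]
    - [0, -3, 0, -9, 0]
    - [0, -3, 0, -13, 0]

```text
time: 8.05
position: [0.5745, -0.088, 0.0436]
tool_rot: [3.141, 0.01, 0.0]
ft_force: [-0.7, 0.4, -0.3]
grip_width: 0.005
grip_force: 0.0
```

Request:
arm_command:
  motion:
    - [0, 0, 0, -10, 0]
    - [0, -2, 0, -30, 0]
    - [0, -5, 0, -60, 0]
    - [0, -10, 0, -90, 0]
    - [0, -20, 0, -120, 0]

```text
time: 8.47
position: [0.5534, -0.0876, 0.1639]
tool_rot: [-3.14, -0.011, 0.004]
ft_force: [0.6, -0.8, 0.7]
grip_width: 0.006
grip_force: 0.0
```

Request:
arm_command:
  motion:
    - [0, -20, 0, -20, 0]
    - [0, -50, 0, -30, 0]
    - [0, -70, 0, -40, 0]
    - [0, -70, 0, -40, 0]
    - [0, -70, 0, -40, 0]

```text
time: 8.88
position: [0.4835, -0.0888, 0.2039]
tool_rot: [3.14, 0.009, 0.0]
ft_force: [-0.1, -0.3, 0.8]
grip_width: 0.008
grip_force: 0.0
```

```bash
python3 - <<'E'
from h import *
im,d,P=snap('wrist','w3.png')
delta([.5815,-.088,.03],.7)
E
```

```text
pos [ 0.484  -0.0886  0.2033] yaw 0.36 zdir [-0. -0. -1.] delta mm [ 97.5  -0.  173.3] spin -0.34 F [ 0.3 -0.2 -0.2]
```

View pics/w3.png

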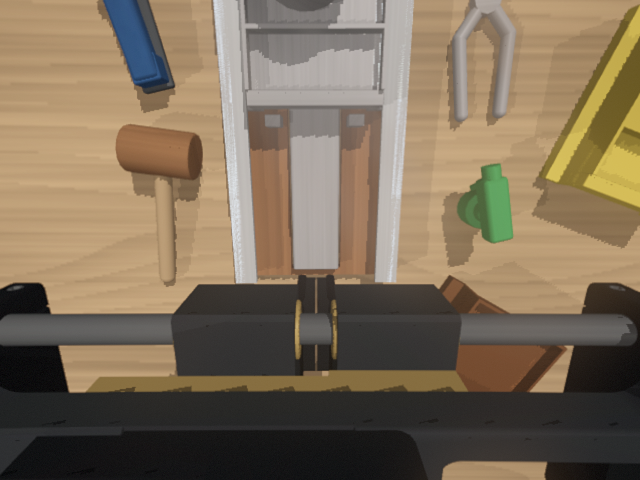

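Both noses stand behind the heel bar at (272,119) and (357,119). I'll check their height by depth and the gap to the heel before handing in.

```bash
python3 - <<'E'
from h import *
z=load('wrist')
print('noses',np.round(bydepth(z,[(u,v) for u in(270,274,355,359) for v in(117,120,123)]),4)[:,[0,2]].tolist())
print('strip',np.round(bydepth(z,[(316,v) for v in(150,200,240)]),4).tolist())
print('heel',np.round(bydepth(z,[(316,v) for v in range(90,112,3)]),4)[:,[0,2]].tolist())
snap('top'); t=load('top')
m=bydepth(t,[(u,v) for u in range(310,365) for v in range(185,240)]); m=m[abs(m[:,2]-.09)<.004]; print('dabba',len(m),m.mean(0),np.ptp(m,axis=0))
E
```

```text
noses [[0.5816, 0.0388], [0.5792, 0.0377], [0.5767, 0.0378], [0.5817, 0.0375], [0.5792, 0.0372], [0.5768, 0.0372], [0.5821, 0.0383], [0.5797, 0.0376], [0.5772, 0.037], [0.5824, 0.0349], [0.5796, 0.0384], [0.5773, 0.0369]]
strip [[0.554, -0.0898, 0.0274], [0.5074, -0.0901, 0.0276], [0.467, -0.0903, 0.0266]]
heel [[0.6009, 0.0565], [0.599, 0.0542], [0.5966, 0.0555], [0.5942, 0.0562], [0.5918, 0.058], [0.5898, 0.0553], [0.589, 0.0406], [0.5878, 0.0275]]
dabba 22 [ 0.69971534 -0.06920818  0.08950636] [0.01898265 0.07395172 0.0060431 ]
```

```bash
python3 -c "from bench import *; print(close_job())"
```

```text
the job is handed in; nothing more can be done
None
```

The carrier is pushed in to the end stops and locked: both noses stand up at 37 mm behind the heel bar, the dabba is still upright in the tray, the hand is clear, and the job was handed in at about 9 s.

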